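# Face the sample label to the scanner and hold the read key

## Robot

A 7-joint arm with a two-finger parallel gripper is mounted at the origin on the work surface. World frame = base frame: x ahead of the robot, y to its left, z up, the work surface at z = 0. Lengths are in m, angles in rad, forces in N, time in s.
With the tool pointing down it reaches from about 0.35 to 0.9 m from the base axis. Payload 19.9 kg.
Tool frame: the origin (TCP) lies where the fingers leave the gripper's body, on its centre line; the fingertips stand 73 mm ahead of it and the grasp point (between the pads) lies 54 mm ahead of it (r.tcp_to_tips is the distance from the TCP to the fingertips, in m); z points along the fingers, y is the line along which they close (so a half turn about z gives the same grasp; the last joint's range is limited). The gripper opens to 85 mm and grips with 20 to 120 N. Pads are 22 mm wide; open, the fingers measure 114 mm over their backs; the gripper's body (76 mm by 85 mm) begins 54 mm behind the grasp point. The pads swing forward as they close: fully open they stand 13 mm farther back than shut.
Start: joints at [1.202, 0.417, -0.01, 1.614, 0.005, 1.111, -0.053], TCP at [0.201, -0.592, 0.304] pointing down, gripper open.
Joint ranges: [-2.81, 2.81], [-0.39, 2.02], [-1.27, 1.25], [0.06, 2.57], [-1.19, 4.33], [0.19, 2], [-2.82, 2.82]. Speed limits (rad/s): [1.89, 1.89, 2.39, 2.39, 3.01, 3.01, 3.01].

## Interface

Orientations are given as a rotation vector (axis times angle).
In Python, from cell import r gives the robot as it stands.
- The arm moves only by the tool send_rows, never from a script. Its argument "increments" is a list of rows, each a list of 3 entries, a list of its own where there are three numbers: the shift along the tool's x, y, z each as a share of 0.2 m, from -1 to 1, then the turn, a rotation vector about the tool's x, y, z each as a share of 2 pi rad, from -1 to 1, then the opening, from -1 (shut) to 1 (fully open). In form: [[[tx, ty, tz], [ax, ay, az], jaw], ...]. A call has 1 to 12 rows; each row is the pose to reach, as a shift and turn from the pose commanded when the call began, along the tool's axes at that moment, turning the shorter way round; what a row does not reach only later rows make up. A row lasts 1/12 s, in which the tool goes at most 41.7 mm and 7.16 degrees, less where a joint would pass 70% of its speed; a pose out of reach is approached as far as the arm can. A call with a number of a shift or a turn outside -1 to 1 is refused whole. A call with a gripper value outside its range is refused whole. The fingers move at their own pace and stop on an object; "squeeze" is the grip in N (left out, the last holds). Time passes only in rows, so rows that repeat a pose let the fingers close. It gives the time, the measured TCP pose, the force, the opening and the grip force at its end, in the units of the state.
- r.state(): the state, without advancing time (a new reading comes with each control period).
- r.snapshot(name): name is "scene" or "side" or "wrist"; returns (picture, depth): 420x560x3 uint8, red, green, blue; 420x560 float32, m along the optical axis (not along the pixel's ray), 0 where there is no reading.
- r.get_calibration(name): a dict with "camera_matrix" (3x3 intrinsics, pixels), "origin" and "attitude" of the camera in the world. Camera axes: x right, y up, looking along -z (the intrinsics and any distortion apply to the point x, -y, -z); pixel columns grow to the right and rows downward; lengths in m; the calibration is good to about 2 mm. A picture is of the moment at which its call begins: read the wrist's pose just before it. get_calibration takes no time and is no camera call; for the wrist camera it gives the pose at the moment of the call.
- r.finish_job(): hands the job in; it is judged then, once.
The state is a dict: "clock": time; "joint_positions": joint angles; "qd": joint speeds; "effort": joint torques, N m; "position": TCP position; "orientation": TCP orientation; "ft_force": force on the tool from outside, world axes, zero at the start; "wrist_torque": the same for the moment, N m; "width": finger opening in m; "finger_force": force on a finger pad.
Only numpy, scipy, OpenCV 4.12 (cv2) and the standard library are available. Lean on these libraries where they do the work, as an engineer would, in place of code of your own. Each camera call takes 0.05 s, during which the arm holds its last target. There are 200 camera calls.

## Task

The amber sample jar stands on the scanner's plate with its barcode label turned away: turn the jar until the label squarely faces the scanner's dark window, leaving it upright inside the ring on the plate, and let go of it. Then, with the fingers, press the mushroom plunger of the separate hold-to-read box halfway down its 24 mm travel (never down to the stop, which would cancel the reading) and keep it there: the program finishes while still holding it down halfway. Leave the other things on the bench where they stand.

Things in the scene. Friction and masses are not known exactly. Their poses are not given: they have to be found in the camera images.
- scanner: Fixed scanner on the left or right of the bench: aluminium plate 150 (x) x 225 (y) x 8 mm, spanning y -65 to +160 mm, with a white head (120 wide in x, 70 deep, top 110 mm above the bench) at its +y end, front face 83 mm from the ring's centre. Origin: on the bench under the ring's centre; +y points from the ring to the head, z up.
- scan_spot (a point): Centre of the 90 mm wide black ring drawn on the plate, on the plate's upper face (8 mm above the bench), where the jar stands.
- scan_window (a point): Centre of the head's dark window, 78 mm from the ring's centre towards the scanner's +y and 58 mm above the bench; the window looks to the scanner's -y.
- jar: Loose amber jar, 50 mm wide, 89 mm tall, about 0.16 kg; its fixed black cap, 52 mm wide, spans 64 to 86 mm above its underside. Origin: centre of its underside; z up; +y points through the middle of its white barcode label. A white rib on the cap runs from its centre to its edge right above the label. Starts within 1 cm of the ring's centre, label at least 65 degrees off the window.
- jar_label (a point): Middle of the white barcode label (about 80 degrees wide) on the jar's side, 25 mm from the jar's axis, 31 mm above its underside.
- hold_key: Fixed hold-to-read box: grey housing 90 x 90 x 42 mm on a rubber foot, with a spring plunger with a black mushroom head standing upright in its middle. Origin: centre of its underside, on the bench; z up. It stands on the other side of the bench from the scanner.
- key_plunger (a joint): Travel of the plunger in m: 0 is up (released), grows as it is pressed straight down, stop at 0.024; halfway is 0.012. The spring needs about 4 N to start, about 8 N at halfway, 11 N at the stop, and returns the plunger when released.
- key_top (a point): Centre of the flat top of the plunger's mushroom head (48 mm in diameter, 12 mm thick): 88 mm above the bench when released, 76 mm at halfway, 64 mm at the stop. Moves with the plunger.
- tip_box: Bystander: white pipette tip box with yellow insert, 84 x 122 x 54 mm. Origin: centre of its underside.
- well_plate: Bystander: white well plate lying flat on the bench at the right, 85 x 127 x 15 mm. Origin: centre of its underside.
- spray: Bystander: white spray bottle, 48 mm in diameter, 110 mm tall. Origin: centre of its underside.
There are look-alikes about, which are no part of the job. Of the things like the hold_key, leave any that is pink, red or turquoise; of the rest the larger one is meant.

How it is judged:
On the way, in this order (a step that is already met when the one before it is completed fails the run):
1. the jar stands upright inside the ring, let go, with its label facing the window (angle between the y axis of jar and the y axis of scanner, either way round below 0.35 rad and horizontal distance between jar_label and scan_window below 0.08 m and horizontal distance between jar and scan_spot below 0.02 m and z of jar in the frame of scanner between 0.004 and 0.013 m and angle between jar's own z axis and vertical below 0.1 rad and linear speed of jar below 0.02 m/s and contact force between each of the arm, the fingers and jar below 0.1 N), for 0.2 s.
2. the plunger is held about halfway down by the fingers while the label faces the window (all of step 1 and value of joint key_plunger between 0.008 and 0.016 m and contact force between the fingers and hold_key above 3 N), for 1 s.
At the end, for the whole second after the job is handed in: The fingers hold the plunger still between 8 and 16 mm of its 24 mm travel (pushing with more than 3 N), while the jar stands at rest and untouched, upright (within 0.1 rad) on the plate, its axis within 20 mm of the ring's centre, its label facing the window within 0.35 rad (20 degrees) (all of step 2 and velocity of joint key_plunger between -0.02 and 0.02 m/s); the arm keeps its last pose, push and grip.
It fails at once if the plunger is pushed down to its stop (beyond 22.5 mm) (value of joint key_plunger above 0.0225 m).
It fails at once if a bystander is moved by more than 30 mm (distance of any of tip_box, well_plate, spray from where it was at the start of the episode above 0.03 m).
It also fails if it takes over 58 s, if anything falls off the work surface, if the arm or the gripper's body presses on something with over 40 N, if the wrist force passes 120 N, or if a joint passes its speed limit or range.

## Working session

There is one attempt and no reset: what is moved stays moved. The work goes in short steps, Python scripts to look and compute and a tool call to move; the robot and the scene stay as the last step left them, time stands still between calls to the robot, and variables do not carry over. Pictures are saved under pics/ and viewed, at most 10 in all, crops included, and the job is handed in when it is done.

Besides the shell and the picture viewer there is one more tool, called after ">>>" by a JSON object that holds its "name" and its "arguments". send_rows: Moves the arm, as the interface text tells. Its arguments: {"type":"object","properties":{"increments":{"type":"array","items":{"type":"array"}},"squeeze":{"type":"number"}},"required":["increments"]}

```bash
mkdir -p pics; ls
cat > h.py <<'E'
import numpy as np, cv2
from scipy.spatial.transform import Rotation as R
from cell import r
def cal(n):
    c=r.get_calibration(n); a=np.array(c["attitude"],float)
    M=a if a.shape==(3,3) else (R.from_rotvec(a).as_matrix() if a.size==3 else R.from_quat(a).as_matrix())
    return np.array(c["camera_matrix"]),np.array(c["origin"]),M,c
def snap(n,f):
    K,o,M,c=cal(n); p,d=r.snapshot(n)
    cv2.imwrite(f"pics/{f}.png",p[:,:,::-1]); np.savez(f"pics/{f}.npz",p=p,d=d,K=K,o=o,M=M); return p,d,K,o,M
def world(f):
    z=np.load(f"pics/{f}.npz"); d=z["d"]; K=z["K"]
    v,u=np.mgrid[:d.shape[0],:d.shape[1]]
    X=np.stack([(u-K[0,2])/K[0,0]*d,-(v-K[1,2])/K[1,1]*d,-d],-1)
    W=X@z["M"].T+z["o"]; W[d==0]=np.nan
    return z["p"],W
E
python3 - <<'E'
from h import *
for n in("scene","side","wrist"):
    snap(n,n+"0"); print(n,cal(n)[3])
print(r.state())
a=cv2.imread("pics/scene0.png")
b=cv2.imread("pics/side0.png")
E
```

```text
pics
scene {'camera_matrix': array([[418.96022862,   0.        , 276.67707509],
       [  0.        , 418.96022862, 204.17480561],
       [  0.        ,   0.        ,   1.        ]]), 'origin': array([0.80203729, 0.380304  , 0.76459326]), 'attitude': array([0.21623248, 0.84792563, 2.51634011])}
side {'camera_matrix': array([[411.24395013,   0.        , 279.96268619],
       [  0.        , 411.24395013, 206.04829222],
       [  0.        ,   0.        ,   1.        ]]), 'origin': array([ 0.5287408 , -0.77949179,  0.46161257]), 'attitude': array([ 1.05578245, -0.0122307 , -0.0258094 ])}
wrist {'camera_matrix': array([[332.64655757,   0.        , 281.10711985],
       [  0.        , 332.64655757, 208.32749646],
       [  0.        ,   0.        ,   1.        ]]), 'origin': array([ 0.26381769, -0.57114259,  0.37424818]), 'attitude': array([-0.22859832,  0.16397179, -1.23576296])}
{'clock': 0.15, 'joint_positions': array([ 1.20150998,  0.41786524, -0.01028344,  1.6140168 ,  0.00465292,
        1.11073149, -0.05296742]), 'qd': array([-1.54154017e-03, -1.20865649e-03,  7.69455593e-04, -1.64502623e-03,
       -1.17136337e-03,  9.85538134e-04,  4.36045732e-05]), 'effort': array([ 1.15938670e-03, -8.64738178e+01,  6.79111015e-01, -4.35058737e+01,
        1.90396153e-02,  5.78824984e-03,  8.06837306e-05]), 'position': array([ 0.20115122, -0.5915358 ,  0.30339434]), 'orientation': array([-3.09853172e+00, -5.12426669e-01,  3.27639497e-04]), 'ft_force': array([-0.04284157, -0.05434899,  0.25963577]), 'wrist_torque': array([-0.00468196, -0.04111466,  0.04151089]), 'finger_force': 0.0, 'width': 0.08548878443983896}
```

View pics/scene0.png

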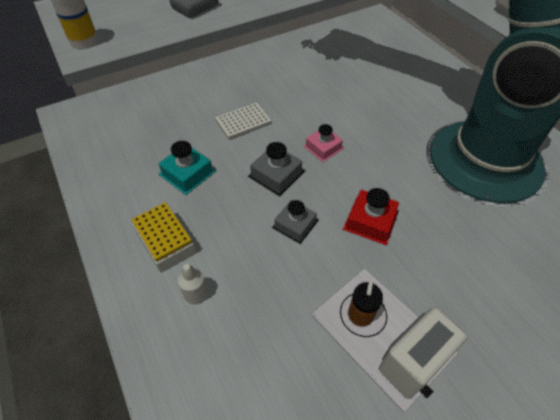

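View pics/side0.png

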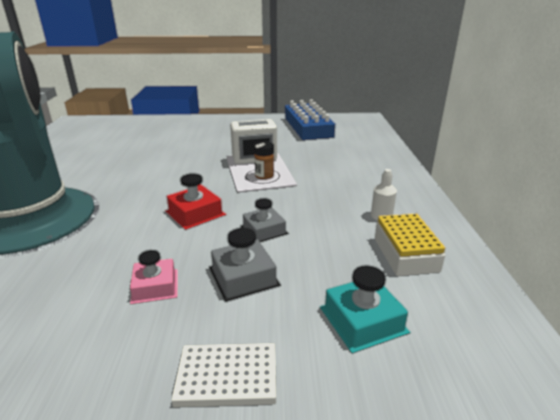

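Scene view: the boxes are turquoise (185,165), large grey (277,165), small grey (296,218), pink (325,142) and red (372,212). I choose the large grey one. The jar is at (367,300) on the plate, with its rib pointing up in the image.

Run:
```python
from h import *
p,W=world("scene0"); q,V=world("side0")
def blob(P,Wd,box,cond):
    u0,v0,u1,v1=box; w=Wd[v0:v1,u0:u1].reshape(-1,3); c=P[v0:v1,u0:u1].reshape(-1,3).astype(int)
    m=cond(w,c); return w[m]
def mm(w): return w.shape[0],np.median(w,0).round(4),((np.nanmin(w,0)+np.nanmax(w,0))/2).round(4),np.nanmin(w,0).round(4),np.nanmax(w,0).round(4)
for nm,P,Wd,jb,kb,hb in(("scene",p,W,(345,275,390,330),(260,138,295,165),(380,305,470,400)),("side",q,V,(245,135,285,190),(222,225,262,250),(228,115,280,170))):
    print(nm)
    print(" cap",mm(blob(P,Wd,jb,lambda w,c:(w[:,2]>.088)&(w[:,2]<.11))))
    print(" mush",mm(blob(P,Wd,kb,lambda w,c:(w[:,2]>.08)&(w[:,2]<.1))))
    print(" head",mm(blob(P,Wd,hb,lambda w,c:(w[:,2]>.102)&(w[:,2]<.12))))
# plate orientation and head top minarearect in world
w=blob(p,W,(380,305,470,400),lambda w,c:(w[:,2]>.104)&(w[:,2]<.116))
print(cv2.minAreaRect(w[:,:2].astype(np.float32)*1000))
w=blob(p,W,(305,265,430,410),lambda w,c:(w[:,2]>.004)&(w[:,2]<.012))
print("plate",mm(w),cv2.minAreaRect(w[:,:2].astype(np.float32)*1000))
for n,b in(("teal",(160,140,215,190)),("sgrey",(272,198,320,242)),("red",(345,185,402,245)),("spray",(175,260,208,305)),("pink",(302,120,345,162)),("bgrey",(247,140,305,193)),("tip",(130,200,195,268))):
    print(n,mm(blob(p,W,b,lambda w,c:w[:,2]>.02)))
a=p[255:415,305:475,::-1]; b=q[110:200,215:305,::-1]; k=p[130:250,240:330,::-1]
cv2.imwrite("pics/c1.png",np.hstack([cv2.resize(a,(420,400),interpolation=2),cv2.resize(k,(300,400),interpolation=2)]))
```

```text
scene
 cap (666, array([0.5148, 0.1824, 0.0925]), array([0.5139, 0.1816, 0.0928]), array([0.4883, 0.1561, 0.0881]), array([0.5394, 0.207 , 0.0975]))
 mush (278, array([ 0.4814, -0.2072,  0.0861]), array([ 0.4808, -0.2098,  0.0848]), array([ 0.4574, -0.2347,  0.0801]), array([ 0.5041, -0.185 ,  0.0894]))
 head (3240, array([0.4896, 0.3006, 0.1085]), array([0.4853, 0.2986, 0.1076]), array([0.4223, 0.2547, 0.102 ]), array([0.5483, 0.3425, 0.1133]))
side
 cap (198, array([0.5095, 0.1742, 0.0932]), array([0.5003, 0.2062, 0.0926]), array([0.4638, 0.1489, 0.0883]), array([0.5368, 0.2634, 0.0969]))
 mush (459, array([ 0.4788, -0.2198,  0.0876]), array([ 0.4791, -0.2144,  0.0849]), array([ 0.456 , -0.2376,  0.0801]), array([ 0.5022, -0.1912,  0.0897]))
 head (437, array([0.4824, 0.2799, 0.1095]), array([0.4838, 0.2903, 0.107 ]), array([0.4216, 0.2496, 0.1021]), array([0.546 , 0.331 , 0.1119]))
((484.8575439453125, 298.7149658203125), (119.30145263671875, 68.08307647705078), 11.556893348693848)
plate (4956, array([0.5331, 0.2143, 0.0066]), array([0.5082, 0.2294, 0.0079]), array([0.4221, 0.1058
[... 524 characters left out ...]
, 0.0552]), array([ 0.3034, -0.0479,  0.0201]), array([0.4233, 0.0726, 0.0903]))
spray (772, array([ 0.771 , -0.0014,  0.0667]), array([ 0.7702, -0.0098,  0.0658]), array([ 0.7469, -0.0322,  0.02  ]), array([0.7936, 0.0126, 0.1116]))
pink (631, array([ 0.3377, -0.2246,  0.03  ]), array([ 0.3317, -0.2278,  0.0435]), array([ 0.2933, -0.2625,  0.0201]), array([ 0.3702, -0.1931,  0.0669]))
bgrey (1418, array([ 0.4893, -0.1976,  0.0405]), array([ 0.4805, -0.2035,  0.0548]), array([ 0.424 , -0.2544,  0.0201]), array([ 0.5371, -0.1527,  0.0894]))
tip (2353, array([ 0.7822, -0.1377,  0.0518]), array([ 0.7813, -0.1121,  0.0652]), array([ 0.7343, -0.2155,  0.02  ]), array([ 0.8282, -0.0088,  0.1105]))
```

View pics/c1.png

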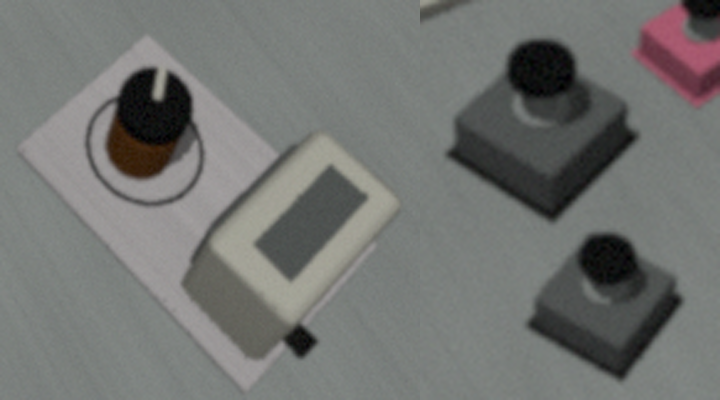

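Run:
```python
from h import *
p,W=world("scene0")
u0,v0,u1,v1=345,275,390,315
w=W[v0:v1,u0:u1].reshape(-1,3); c=p[v0:v1,u0:u1].reshape(-1,3).astype(int)
cap=(w[:,2]>.088)
m=cap&(c.min(1)>90)
ctr=None
top=w[cap&(w[:,2]>.091)]
print("top minEncl",cv2.minEnclosingCircle((top[:,:2]*1000).astype(np.float32)), "rib n",m.sum(),w[m].mean(0))
rb=w[m][:,:2]; d=rb-[.514,.1815]; 
print("rib ang",np.degrees(np.arctan2(*d.mean(0)[::-1])), np.linalg.norm(d,axis=1).max())
v=np.linalg.svd(rb-rb.mean(0))[2][0]; print("pca",np.degrees(np.arctan2(v[1],v[0])))
# side check
q,V=world("side0"); w2=V[135:160,245:285].reshape(-1,3);c2=q[135:160,245:285].reshape(-1,3).astype(int)
m2=(w2[:,2]>.085)&(w2[:,2]<.102)&(c2.min(1)>90)&(w2[:,1]<.22); print(m2.sum(),w2[m2].mean(0) if m2.any() else 0)
```

```text
top minEncl ((514.0913696289062, 181.89907836914062), 26.164691925048828) rib n 57 [0.50626039 0.17113259 0.09444311]
rib ang -126.74255724054211 0.026138178864539105
pca -6.047946567801912
32 [0.50383652 0.1753454  0.09459778]
```

```bash
cat >> h.py <<'E'
def pose():
    s=r.state(); return np.array(s["position"]),R.from_rotvec(s["orientation"])
def down(yaw): # tool x at yaw, z down
    return R.from_euler("z",yaw,degrees=True)*R.from_rotvec([np.pi,0,0])
def plan(wps,p=None,o=None):
    if p is None: p,o=pose()
    for t,y in wps:
        t=np.array(t,float); q=down(y); rel=(o.inv()*q).as_rotvec()
        d=o.inv().apply(t-p); print((d/.2).round(3),(rel/2/np.pi).round(4),"rows",max(np.linalg.norm(d)/.0417,np.degrees(np.linalg.norm(rel))/7.16).round(1)); p,o=t,q
E
python3 - <<'E'
from h import *
K,o,M,_=cal("scene")
for uv in((370.6,283.3),(369,294.2)):
    d=M@np.array([(uv[0]-K[0,2])/K[0,0],-(uv[1]-K[1,2])/K[1,1],-1]); print(o+d*(.095-o[2])/d[2])
p0,_=pose(); t=np.array([.514,.182,.28])
# 5 legs
plan([(p0+(t-p0)*k/5,19+156*k/5) for k in range(1,6)])
E
```

```text
[0.49728688 0.16677975 0.095     ]
[0.51212041 0.18217483 0.095     ]
[ 0.545 -0.632  0.024] [-0.0002 -0.     -0.0873] rows 4.4
[ 0.795 -0.255  0.023] [ 0.      0.     -0.0867] rows 4.4
[0.812 0.194 0.023] [-0.      0.     -0.0867] rows 4.4
[0.594 0.586 0.023] [-0.      0.     -0.0867] rows 4.4
[0.204 0.809 0.023] [ 0.      0.     -0.0867] rows 4.4
```

>>> {"name": "send_rows", "arguments": {"increments": [[[0.545,-0.632,0.024],[0,0,-0.087],1],[[0.545,-0.632,0.024],[0,0,-0.087],1],[[0.545,-0.632,0.024],[0,0,-0.087],1],[[0.545,-0.632,0.024],[0,0,-0.087],1],[[0.545,-0.632,0.024],[0,0,-0.087],1]]}}

```text
clock: 0.57
position: [0.2669, -0.4307, 0.299]
orientation: [-2.835, -1.35, -0.002]
ft_force: [1.7, -0.1, 0.6]
width: 0.0852
finger_force: 0.0
```

>>> {"name": "send_rows", "arguments": {"increments": [[[0.795,-0.255,0.023],[0,0,-0.087],1],[[0.795,-0.255,0.023],[0,0,-0.087],1],[[0.795,-0.255,0.023],[0,0,-0.087],1],[[0.795,-0.255,0.023],[0,0,-0.087],1],[[0.795,-0.255,0.023],[0,0,-0.087],1]]}}

```text
clock: 0.98
position: [0.3289, -0.2762, 0.2945]
orientation: [-2.366, -2.066, -0.001]
ft_force: [1.3, 0.7, 0.9]
width: 0.0854
finger_force: 0.0
```

>>> {"name": "send_rows", "arguments": {"increments": [[[0.812,0.194,0.023],[0,0,-0.087],1],[[0.812,0.194,0.023],[0,0,-0.087],1],[[0.812,0.194,0.023],[0,0,-0.087],1],[[0.812,0.194,0.023],[0,0,-0.087],1],[[0.812,0.194,0.023],[0,0,-0.087],1]]}}

```text
clock: 1.4
position: [0.3911, -0.1213, 0.2901]
orientation: [1.72, 2.628, 0.002]
ft_force: [0.2, 0.7, 0.3]
width: 0.0858
finger_force: 0.0
```

>>> {"name": "send_rows", "arguments": {"increments": [[[0.594,0.586,0.023],[0,0,-0.087],1],[[0.594,0.586,0.023],[0,0,-0.087],1],[[0.594,0.586,0.023],[0,0,-0.087],1],[[0.594,0.586,0.023],[0,0,-0.087],1],[[0.594,0.586,0.023],[0,0,-0.087],1]]}}

```text
clock: 1.82
position: [0.4528, 0.0341, 0.2856]
orientation: [0.947, 2.995, 0.005]
ft_force: [-0.5, 1.4, -0.6]
width: 0.0856
finger_force: 0.0
```

>>> {"name": "send_rows", "arguments": {"increments": [[[0.204,0.809,0.023],[0,0,-0.087],1],[[0.204,0.809,0.023],[0,0,-0.087],1],[[0.204,0.809,0.023],[0,0,-0.087],1],[[0.204,0.809,0.023],[0,0,-0.087],1],[[0.204,0.809,0.023],[0,0,-0.087],1],[[0.204,0.809,0.023],[0,0,-0.087],1],[[0.204,0.809,0.023],[0,0,-0.087],1]]}}

```text
clock: 2.4
position: [0.513, 0.1821, 0.2802]
orientation: [-0.129, -3.138, 0.0]
ft_force: [-0.0, -0.6, -0.5]
width: 0.0854
finger_force: 0.0
```

Run:
```python
from h import *
print(pose()[0]); snap("wrist","w1")
p,W=world("w1")
# ring + cap + rib
f=W.reshape(-1,3); c=p.reshape(-1,3).astype(int); near=np.hypot(f[:,0]-.514,f[:,1]-.182)
cap=(near<.04)&(f[:,2]>.09)&(f[:,2]<.103)
print("cap",cap.sum(),cv2.minEnclosingCircle((f[cap][:,:2]*1000).astype(np.float32)),np.median(f[cap][:,2]))
rib=(near<.03)&(f[:,2]>.085)&(c.min(1)>90); print(rib.sum(),f[rib].mean(0),np.unravel_index(np.flatnonzero(rib),p.shape[:2])[0].mean(),np.unravel_index(np.flatnonzero(rib),p.shape[:2])[1].mean())
if rib.sum()>5:
    rb=f[rib][:,:2]; v=np.linalg.svd(rb-rb.mean(0))[2][0]; print("pca",np.degrees(np.arctan2(v[1],v[0])))
rg=(near<.06)&(f[:,2]<.014)&(c.max(1)<70)
print("ring",rg.sum(),cv2.minEnclosingCircle((f[rg][:,:2]*1000).astype(np.float32)))
```

```text
[0.51304884 0.18208061 0.28021389]
cap 3154 ((513.6798095703125, 180.34243774414062), 25.962800979614258) 0.09490306372679205
477 [0.50938251 0.17669282 0.11154584] 214.0482180293501 274.32914046121596
pca 53.62852698523539
ring 110 ((498.997314453125, 170.06280517578125), 40.87759780883789)
```

View pics/w1.png

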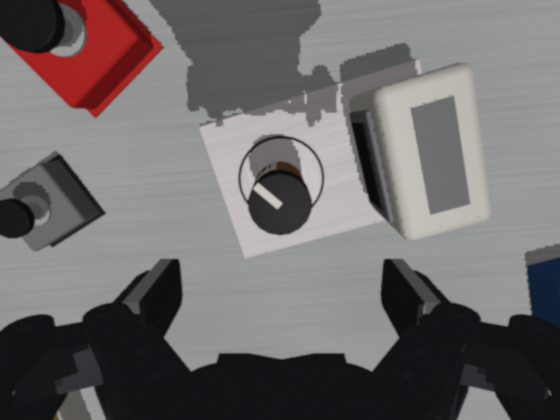

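The wrist view shows the jar cap at (280,203). The rib runs from its centre out to (256,185), and the window is on the right at (368,160).

Run:
```python
from h import *
z=np.load("pics/w1.npz"); p=z["p"];K,o,M=z["K"],z["o"],z["M"]
def ray(uv,h):
    d=M@np.array([(uv[0]-K[0,2])/K[0,0],-(uv[1]-K[1,2])/K[1,1],-1]); return o+d*(h-o[2])/d[2]
m=np.zeros(p.shape[:2],np.uint8); m[175:215,248:292]=1
v,u=np.nonzero((p.min(2)>120)&(m>0)&(np.hypot(*np.meshgrid(np.arange(560)-280,np.arange(420)-203))<32))
b=np.array([ray(x,.096)[:2] for x in zip(u,v)]); l=np.linalg.svd(b-b.mean(0))[2][0]
print(len(u),u.min(),u.max(),v.min(),v.max(),b.mean(0),np.degrees(np.arctan2(l[1],l[0])))
_,W=world("w1"); f=W.reshape(-1,3)
hd=f[(f[:,2]>.106)&(f[:,2]<.116)&(f[:,1]>.22)]; print(cv2.minAreaRect((hd[:,:2]*1000).astype(np.float32)))
P=[ray(x,.008)[:2] for x in((201,125),(245,257))]; print(P,np.degrees(np.arctan2(*(P[1]-P[0])[::-1])))
plan([((.5135,.1815,.20),175),((.5135,.1815,.133),175)])
```

```text
282 250 281 183 208 [0.5049626  0.17077966] 44.79344280531936
((484.03521728515625, 296.3365173339844), (116.9390869140625, 67.95494842529297), 11.740830421447754)
[array([0.44710796, 0.10601863]), array([0.59232038, 0.13415314])] 10.965047456545204
[-0.002  0.001  0.402] [-0.0001 -0.0001  0.0005] rows 1.9
[ 0.    -0.     0.335] [0. 0. 0.] rows 1.6
```

>>> {"name": "send_rows", "arguments": {"increments": [[[0,0,0.2],[0,0,0],1],[[0,0,0.4],[0,0,0],1],[[0,0,0.55],[0,0,0],1],[[0,0,0.65],[0,0,0],1],[[0,0,0.735],[0,0,0],1],[[0,0,0.735],[0,0,0],1],[[0,0,0.735],[0,0,0],1]]}}

```text
clock: 3.03
position: [0.5132, 0.1813, 0.1339]
orientation: [-0.13, -3.138, 0.001]
ft_force: [-0.2, -0.0, 0.0]
width: 0.0855
finger_force: 0.0
```

>>> {"name": "send_rows", "arguments": {"increments": [[[0,0,0],[0,0,0],-0.3],[[0,0,0],[0,0,0],-1],[[0,0,0],[0,0,0],-1],[[0,0,0],[0,0,0],-1],[[0,0,0],[0,0,0],-1],[[0,0,0],[0,0,0],-1],[[0,0,0],[0,0,0],-1],[[0,0,0],[0,0,0],-1]], "squeeze": 25}}

```text
clock: 3.7
position: [0.514, 0.1822, 0.1349]
orientation: [0.128, 3.137, -0.0]
ft_force: [-0.8, -2.9, 11.1]
width: 0.0513
finger_force: 24.3
```

>>> {"name": "send_rows", "arguments": {"increments": [[[0,0,-0.005],[0,0,0.01],-1],[[0,0,-0.008],[0,0,0.027],-1],[[0,0,-0.01],[0,0,0.044],-1],[[0,0,-0.01],[0,0,0.061],-1],[[0,0,-0.01],[0,0,0.078],-1],[[0,0,-0.01],[0,0,0.095],-1],[[0,0,-0.01],[0,0,0.112],-1],[[0,0,-0.01],[0,0,0.129],-1],[[0,0,-0.01],[0,0,0.146],-1],[[0,0,-0.01],[0,0,0.163],-1],[[0,0,-0.01],[0,0,0.18],-1],[[0,0,-0.01],[0,0,0.19],-1]]}}

```text
clock: 4.7
position: [0.5134, 0.1824, 0.1363]
orientation: [1.877, 2.519, 0.001]
ft_force: [-0.7, 0.0, -0.8]
width: 0.0514
finger_force: 26.4
```

>>> {"name": "send_rows", "arguments": {"increments": [[[0,0,0],[0,0,0.017],-1],[[0,0,0],[0,0,0.034],-1],[[0,0,0],[0,0,0.051],-1],[[0,0,0],[0,0,0.068],-1],[[0,0,0],[0,0,0.085],-1],[[0,0,0],[0,0,0.102],-1],[[0,0,0],[0,0,0.119],-1],[[0,0,0],[0,0,0.136],-1],[[0,0,0],[0,0,0.15],-1],[[0,0,0],[0,0,0.159],-1],[[0,0,0],[0,0,0.159],-1],[[0,0,0],[0,0,0.159],-1]]}}

```text
clock: 5.7
position: [0.5133, 0.1825, 0.1361]
orientation: [-2.849, -1.324, -0.001]
ft_force: [-1.0, 0.2, -1.3]
width: 0.051
finger_force: 26.4
```

>>> {"name": "send_rows", "arguments": {"increments": [[[0,0,0.008],[0,0,0],-1],[[0,0,0.008],[0,0,0],-1],[[0,0,0.008],[0,0,0],-0.2],[[0,0,0.008],[0,0,0],0.3],[[0,0,0.008],[0,0,0],1],[[0,0,0.008],[0,0,0],1],[[0,0,0.008],[0,0,0],1],[[0,0,0.008],[0,0,0],1],[[0,0,0.008],[0,0,0],1]]}}

```text
clock: 6.45
position: [0.5133, 0.1823, 0.1341]
orientation: [-2.85, -1.321, 0.0]
ft_force: [-0.5, -0.2, -0.5]
width: 0.0855
finger_force: 0.0
```

>>> {"name": "send_rows", "arguments": {"increments": [[[0,0,-0.1],[0,0,0],1],[[0,0,-0.3],[0,0,0],1],[[0,0,-0.5],[0,0,0],1],[[0,0,-0.7],[0,0,0],1],[[0,0,-0.7],[0,0,0],1],[[0,0,-0.7],[0,0,0],1]]}}

```text
clock: 6.95
position: [0.514, 0.1826, 0.2764]
orientation: [2.85, 1.321, 0.007]
ft_force: [-0.6, -0.3, -0.9]
width: 0.0853
finger_force: 0.0
```

Run:
```python
from h import *
p0,_=pose(); print(p0); snap("wrist","w2"); snap("scene","s2")
for n in("w2","s2"):
    p,W=world(n); f=W.reshape(-1,3); c=p.reshape(-1,3).astype(int); near=np.hypot(f[:,0]-.514,f[:,1]-.182)
    cap=(near<.035)&(f[:,2]>.091)&(f[:,2]<.101); C,_=cv2.minEnclosingCircle((f[cap][:,:2]*1000).astype(np.float32))
    rib=cap&(c.min(1)>110); rb=f[rib][:,:2]; l=np.linalg.svd(rb-rb.mean(0))[2][0]; d=rb.mean(0)-np.array(C)/1000
    print(n,C,rib.sum(),"off",np.degrees(np.arctan2(d[1],d[0])),"pca",np.degrees(np.arctan2(l[1],l[0])),"capz",np.median(f[cap][:,2]))
a=cv2.imread("pics/s2.png")[255:415,305:475]; b=cv2.imread("pics/w2.png")
cv2.imwrite("pics/c2.png",np.hstack([cv2.resize(a,(380,360)),cv2.resize(b,(420,360))]))
```

```text
[0.51397427 0.18260517 0.2763543 ]
w2 (513.4857177734375, 182.9814453125) 319 off 93.98330253202946 pca -68.0514962025885 capz 0.09494128521836342
s2 (513.7069702148438, 184.91262817382812) 53 off 104.31934430463618 pca 98.99251801950666 capz 0.09268368520312564
```

View pics/c2.png

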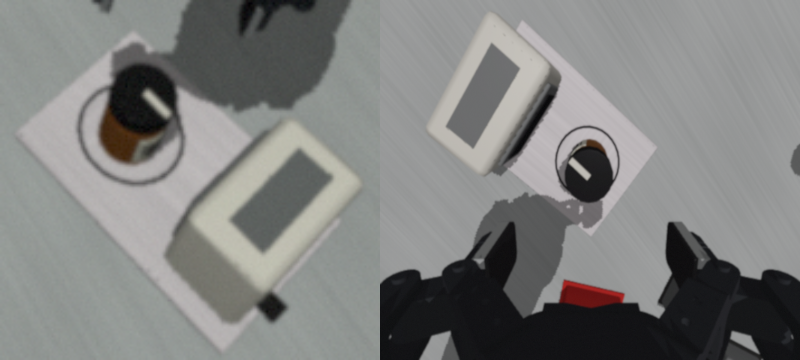

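Turned: in both views the rib points at the head, parallel to the plate's long edges, and the jar stands inside the ring. Next is the plunger.

Run:
```python
from h import *
print(r.tcp_to_tips); p0,o=pose(); y=49.75
t=np.array([.480,-.212,.20])
plan([((.497,-.015,.25),y),((.480,-.212,.25),y)])
```

```text
0.0726
[-0.804  0.576  0.118] [-0.      0.0001 -0.    ] rows 4.8
[-0.807  0.572  0.   ] [0. 0. 0.] rows 4.7
```

>>> {"name": "send_rows", "arguments": {"increments": [[[-0.16,0.115,0.024],[0,0,0],1],[[-0.32,0.23,0.048],[0,0,0],0],[[-0.48,0.345,0.072],[0,0,0],-1],[[-0.64,0.46,0.096],[0,0,0],-1],[[-0.804,0.576,0.118],[0,0,0],-1],[[-0.804,0.576,0.118],[0,0,0],-1]]}}

```text
clock: 7.55
position: [0.4956, -0.0222, 0.2484]
orientation: [2.855, 1.309, -0.007]
ft_force: [-0.3, -1.5, 0.6]
width: 0.0258
finger_force: 0.0
```

>>> {"name": "send_rows", "arguments": {"increments": [[[-0.807,0.572,0],[0,0,0],-1],[[-0.807,0.572,0],[0,0,0],-1],[[-0.807,0.572,0],[0,0,0],-1],[[-0.807,0.572,0],[0,0,0],-1],[[-0.807,0.572,0],[0,0,0],-1],[[-0.807,0.572,0],[0,0,0],-1],[[-0.807,0.572,0],[0,0,0],-1],[[-0.807,0.572,0],[0,0,0],-1]]}}

```text
clock: 8.22
position: [0.4801, -0.2111, 0.2494]
orientation: [-2.848, -1.321, 0.002]
ft_force: [0.7, 0.7, 0.8]
width: 0.0001
finger_force: 0.0
```

Run:
```python
from h import *
s=r.state(); print(s["position"],s["ft_force"],s["width"]); snap("wrist","w3"); snap("side","d3")
for n in("w3","d3"):
    p,W=world(n); f=W.reshape(-1,3); m=(np.hypot(f[:,0]-.48,f[:,1]+.212)<.035)&(f[:,2]>.083)&(f[:,2]<.093)
    print(n,m.sum(),cv2.minEnclosingCircle((f[m][:,:2]*1000).astype(np.float32)),np.median(f[m][:,2]))
cv2.imwrite("pics/c3.png",np.hstack([cv2.resize(cv2.imread(f"pics/{n}.png"),(400,300)) for n in("w3","d3")]))
```

```text
[ 0.48005713 -0.21112535  0.24941507] [0.7490615  0.67055763 0.75495238] 9.538081630829637e-05
w3 3237 ((480.18145751953125, -212.44091796875), 23.913681030273438) 0.08888009919770049
d3 421 ((477.8366394042969, -214.45806884765625), 24.806947708129883) 0.0877247999818263
```

View pics/c3.png

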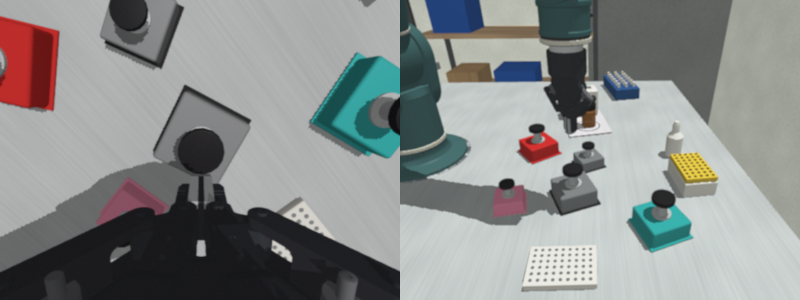

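>>> {"name": "send_rows", "arguments": {"increments": [[[0,0,0.12],[0,0,0],-1],[[0,0,0.24],[0,0,0],-1],[[0,0,0.33],[0,0,0],-1],[[0,0,0.38],[0,0,0],-1],[[0,0,0.4],[0,0,0],-1],[[0,0,0.42],[0,0,0],-1],[[0,0,0.43],[0,0,0],-1],[[0,0,0.44],[0,0,0],-1],[[0,0,0.45],[0,0,0],-1],[[0,0,0.46],[0,0,0],-1],[[0,0,0.46],[0,0,0],-1]]}}

```text
clock: 9.23
position: [0.4806, -0.212, 0.1587]
orientation: [2.85, 1.321, 0.001]
ft_force: [1.2, 0.3, 4.4]
width: -0.0
finger_force: 2.3
```

>>> {"name": "send_rows", "arguments": {"increments": [[[0,0,0.01],[0,0,0],-1],[[0,0,0.02],[0,0,0],-1],[[0,0,0.03],[0,0,0],-1],[[0,0,0.04],[0,0,0],-1],[[0,0,0.047],[0,0,0],-1],[[0,0,0.05],[0,0,0],-1],[[0,0,0.05],[0,0,0],-1],[[0,0,0.05],[0,0,0],-1],[[0,0,0.05],[0,0,0],-1]]}}

```text
clock: 9.98
position: [0.4806, -0.212, 0.1491]
orientation: [2.85, 1.321, 0.001]
ft_force: [-0.9, -0.0, 7.6]
width: -0.0001
finger_force: 3.7
```

Run:
```python
from h import *
s=r.state(); print(s["position"],s["ft_force"],s["clock"]); snap("wrist","w4"); snap("side","d4"); snap("scene","s4")
for n in("w4","d4"):
    p,W=world(n); f=W.reshape(-1,3); c=p.reshape(-1,3); m=(np.hypot(f[:,0]-.48,f[:,1]+.212)<.024)&(f[:,2]>.066)&(f[:,2]<.093)
    print(n,m.sum(),np.percentile(f[m][:,2],[10,30,50,70,90]).round(4))
a=cv2.imread("pics/s4.png")[110:410,200:480]; b=cv2.imread("pics/d4.png")[120:320,160:340]
cv2.imwrite("pics/c4.png",np.hstack([cv2.resize(a,(450,480)),cv2.resize(b,(350,480))]))
```

```text
[ 0.48063478 -0.21200014  0.14905929] [-0.93812209 -0.03687201  7.62039326] 9.9833
w4 4593 [0.0757 0.0768 0.0772 0.0777 0.085 ]
d4 383 [0.0717 0.0757 0.0763 0.0773 0.0892]
```

View pics/c4.png

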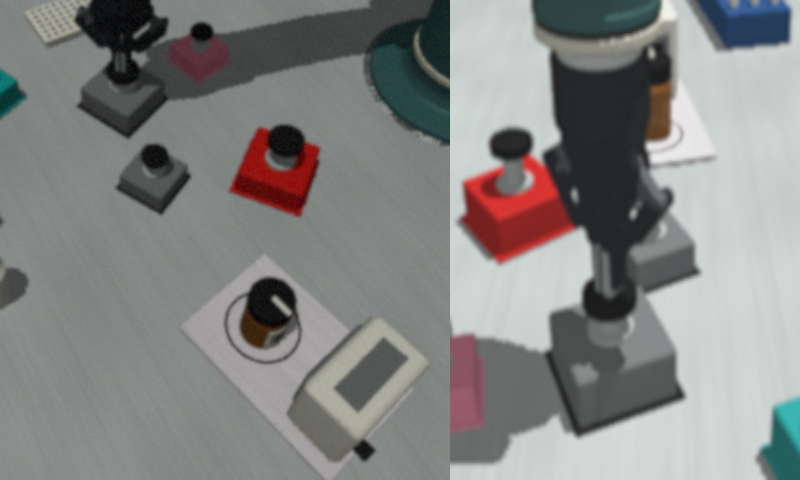

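The fingers hold the plunger with its top at about 0.0765 m and 7.6 N, and the jar is undisturbed in the ring. I'll hold for over a second, then check the rib angle.

>>> {"name": "send_rows", "arguments": {"increments": [[[0,0,0],[0,0,0],-1],[[0,0,0],[0,0,0],-1],[[0,0,0],[0,0,0],-1],[[0,0,0],[0,0,0],-1],[[0,0,0],[0,0,0],-1],[[0,0,0],[0,0,0],-1],[[0,0,0],[0,0,0],-1],[[0,0,0],[0,0,0],-1],[[0,0,0],[0,0,0],-1],[[0,0,0],[0,0,0],-1],[[0,0,0],[0,0,0],-1],[[0,0,0],[0,0,0],-1]]}}

```text
clock: 11.13
position: [0.4806, -0.212, 0.1491]
orientation: [2.85, 1.321, 0.001]
ft_force: [-1.4, 0.8, 7.8]
width: 0.0003
finger_force: 3.7
```

>>> {"name": "send_rows", "arguments": {"increments": [[[0,0,0],[0,0,0],-1],[[0,0,0],[0,0,0],-1],[[0,0,0],[0,0,0],-1],[[0,0,0],[0,0,0],-1],[[0,0,0],[0,0,0],-1],[[0,0,0],[0,0,0],-1]]}}

```text
clock: 11.63
position: [0.4806, -0.212, 0.1491]
orientation: [2.85, 1.321, 0.001]
ft_force: [-0.6, 0.5, 8.0]
width: 0.0002
finger_force: 3.7
```

Run:
```python
from h import *
s=r.state(); print(s["position"],s["ft_force"])
z=np.load("pics/s4.npz");p=z["p"];K,o,M=z["K"],z["o"],z["M"]
v,u=np.nonzero((p.min(2)>110)); k=(u>358)&(u<384)&(v>284)&(v<312); u,v=u[k],v[k]
_,W=world("s4"); zz=W[v,u,2]; g=zz>.088; u,v=u[g],v[g]
b=[]
for a in zip(u,v):
    d=M@np.array([(a[0]-K[0,2])/K[0,0],-(a[1]-K[1,2])/K[1,1],-1]); b.append((o+d*(.096-o[2])/d[2])[:2])
b=np.array(b); l=np.linalg.svd(b-b.mean(0))[2][0]; d=b.mean(0)-[.5137,.1828]
print(len(b),b.mean(0),np.degrees(np.arctan2(l[1],l[0])),np.degrees(np.arctan2(d[1],d[0])))
```

```text
[ 0.4806295  -0.21199542  0.14906272] [-0.62493581  0.51648336  8.00902777]
50 [0.51109447 0.19728884] 98.36285235852091 100.19455518356789
```

The rib is at about 99°, against 101.5° for facing the window squarely. Handing in.

```bash
python3 -c "
from cell import r
print(r.finish_job())"
```

```text
the job is handed in; nothing more can be done
None
```

I turned the jar's label to within about 3° of the scanner window and let it go inside the ring, pressed the large grey box's plunger about 12 mm down with about 8 N, and handed the job in still holding it; no verdict came back.

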